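# Press a pin home with bench locking pliers and release them

## Robot

A 6-joint arm with a two-finger parallel gripper is mounted at the origin on the work surface. World frame = base frame: x ahead of the robot, y to its left, z up, the work surface at z = 0. Lengths are in mm, angles in rad, forces in N, time in s.
With the tool pointing down it reaches from about 250 to 800 mm from the base axis. Payload 8.5 kg.
Tool frame: the origin (TCP) lies midway between the tips of the shut fingers; the grasp point (between the pads) lies 19 mm behind it; z points along the fingers, y is the line along which they close (so a half turn about z gives the same grasp; the last joint's range is limited). The gripper opens to 85 mm and grips with 20 to 120 N. Pads are 22 mm wide; open, the fingers measure 114 mm over their backs; the gripper's body (76 mm by 85 mm) begins 54 mm behind the grasp point. The pads swing forward as they close: fully open they stand 13 mm farther back than shut.
Start: joints at [0, 0.238, -0.013, 1.319, 0, 1.571], TCP at [524.956, -0, 231.276] pointing down, gripper open.
Joint ranges: [-2.66, 2.66], [-1.03, 1.9], [-1.14, 1.46], [-1.82, 2.27], [-1.45, 1.34], [-3.14, 3.14]. Speed limits (rad/s): [2.22, 2.22, 2.79, 3.14, 3.14, 3.14].

## Interface

Orientations are given as a unit quaternion [x, y, z, w].
In Python, from cell import env gives the robot as it stands.
- The arm moves only by the shell command python3 -m creep 'ROWS' [FORCE]. ROWS is JSON, a list of rows, each a list of 7 numbers: the opening, from -1 (shut) to 1 (fully open), then the shift along the world's x, y, z each as a share of 2.5 cm, from -1 to 1, then the turn, a rotation vector about the world's x, y, z each as a share of 0.5 rad, from -1 to 1. In form: [[fingers, dx, dy, dz, wx, wy, wz], ...]. A call has 1 to 5 rows; each row shifts and turns the commanded pose from where the row before left it; what a row does not reach is not made up. A row lasts 1/12 s, in which the tool goes at most 41.7 mm and 7.16 degrees, less where a joint would pass 70% of its speed; a pose out of reach is approached as far as the arm can. A call with a number of a shift or a turn outside -1 to 1 is refused whole. A call with a gripper value outside its range is refused whole. The fingers move at their own pace and stop on an object; FORCE is the grip in N (left out, the last holds). Time passes only in rows, so rows that do not move let the fingers close. It gives the time, the measured TCP pose, the force and the opening at its end, in the units of the state.
- env.observe(): the state, without advancing time (a new reading comes with each control period).
- env.capture(name): name is "scene" or "side" or "wrist"; returns (picture, depth): 480x640x3 uint8, red, green, blue; 480x640 float32, mm along the optical axis (not along the pixel's ray), 0 where there is no reading.
- env.camera_info(name): a dict with "fx", "fy", "cx", "cy" (pixels), "R" (3x3) and "t" (3): a world point X has camera coordinates R X + t. Camera axes: x right, y down, z forward; pixel columns grow to the right and rows downward; lengths in mm; the calibration is good to about 2 mm. A picture is of the moment at which its call begins: read the wrist's pose just before it. camera_info takes no time and is no camera call; for the wrist camera it gives the pose at the moment of the call.
- env.job_done(): hands the job in, once; it reports no verdict.
The state is a dict: "t": time; "joint_pos": joint angles; "joint_vel": joint speeds; "tau": joint torques, N m; "ee_pos": TCP position; "tcp_rot": TCP orientation; "ft_force": force on the tool from outside, world axes, zero at the start; "moment": the same for the moment, N m; "opening": finger opening in mm.
Only numpy, scipy, OpenCV 4.12 (cv2) and the standard library are available. Lean on these libraries where they do the work, as an engineer would, in place of code of your own. Each camera call takes 0.05 s, during which the arm holds its last target. There are 200 camera calls.

## Task

Press the brass pin home with the locking pliers: squeeze both handles together evenly until they snap over centre and stay locked, without swinging the pliers round on their swivel mount, then take your hands off for about a second. Then pull the release lever's upright tab sideways until the pliers spring open, and let go of it. Be gentle, do not crush the handles, and leave the other things on the bench where they are.

Things in the scene. Friction and masses are not known exactly. Their poses are not given: they have to be found in the camera images.
- mount: Bench mount of the pliers: grey base plate 130 x 100 x 12 mm, fixed, with a round post 48 mm across up to 55 mm. Origin: middle of the plate's underside. Its +x points along the pliers to the jaws, -x along the handles (roughly towards the robot), +y to the fixed handle's side, z up. The pliers swivel about its z axis. Below the handles is free space down to the plate or table.
- pliers (a joint): Swivel of the whole pliers on the post (rad): 0 straight along the mount's x, grows counter-clockwise seen from above. A centring spring of about 15 N m/rad holds it near 0: 10 N sideways on one handle 100 mm from the axis swings it by 0.07. It must stay within 0.08 rad either way.
- fixed_grip (a point): Middle of the fixed handle where to squeeze it: 100 mm back from the swivel axis, 14 mm to its +y side, 75 mm above the table. The handle is a straight steel bar 11 mm thick (y), 22 mm high, from 25 to 155 mm back from the axis. Axes are those of the pliers (x to the jaws, y from the moving to the fixed handle, z up).
- handle_grip (a point): Middle of the moving handle, opposite fixed_grip: an 11 x 22 mm bar on the -y side. Outside width over both handles here: about 67 mm open (splayed), 36 to 42 mm locked, depending on the adjusting screw. Only this handle moves against the body, so the middle between them shifts some 14 mm to +y in closing: the squeezing hand must go along. Over 28 N on it crushes it. Axes: the handle's.
- handle (a joint): Angle of the moving handle (rad): 0 open. The adjusting screw is set differently each time, so it locks anywhere from 0.25 to 0.32: feel for it. The squeeze needed at the grip points starts at 6 to 12 N, peaks at 12 to 17 N about half-way, then falls; 0.035 before the locked place (dead centre) it drops to nothing and the handle snaps home and holds itself.
- lever (a joint): Angle of the release lever (rad): 0 at rest, stop 0.40, sprung back to 0. With the pliers locked its nose meets the moving handle at about 0.05 and they spring open at about 0.20 to 0.25 (15 to 19 mm at the tab, plus some 6 mm that the swivel gives way), with about 2 to 4 N at the tab.
- lever_tab (a point): Middle of the lever's upright tab, dark steel 16 (x) x 10 (y) x 34 mm high, centre 106 mm above the table, at the tail of the flat lever on top of the fixed handle, 190 mm back from the swivel axis, 6 to 18 mm to +y. Pull it to +y (outwards past the fixed handle, away from the moving one) in an arc about the lever's pivot 75 mm ahead of it. Axes are the lever's.
- pin (a joint): How far the brass pin (8 mm across) has been pressed into the aluminium block on the fixed jaw (m): 0 to 0.001 at the start, when it stands about 6 mm out towards the punch on the moving jaw; one full squeeze takes it to between 0.006 and 0.009, which is home.

How it is judged:
By the outcome, as a careful person would: the job done as asked, in the order asked, and still so for the second after the job is handed in, with the robot touching nothing.
It also fails if it takes over 59 s, if anything falls off the work surface, if the arm or the gripper's body presses on something with over 40 N, if the wrist force passes 120 N, or if a joint passes its speed limit or range.

## Working session

There is one attempt and no reset: what is moved stays moved. The work goes in short steps, Python scripts to look and compute and a shell command to move; the robot and the scene stay as the last step left them, time stands still between calls to the robot, and variables do not carry over. Pictures are saved under pics/ and viewed, on a budget of 10 in all, crops included, one or two more only if the job needs it, and the job is handed in when it is done.

```bash
ls; mkdir -p pics; python3 - <<'E'
from cell import env
import cv2,numpy as np
s=env.observe();print(s)
a,d=env.capture("scene");b,e=env.capture("side")
np.savez('v.npz',a=a,d=d,b=b,e=e)
cv2.imwrite('pics/scene.png',a[:,:,::-1]);cv2.imwrite('pics/side.png',b[:,:,::-1])
for n in("scene","side"):print(env.camera_info(n))
E
```

```text
pics
{'t': 0.0, 'joint_pos': array([ 9.99359241e-06,  2.38785548e-01, -1.42489343e-02,  1.31919869e+00,
       -3.24075616e-06,  1.57083373e+00]), 'joint_vel': array([-0.00012165,  0.00017732, -0.00153877, -0.00051802,  0.00051512,
        0.00169432]), 'tau': array([ 1.29771975e-03, -5.38790166e+01,  3.46437156e+01,  1.83730113e-02,
        1.69192181e-04,  6.54446694e-05]), 'ee_pos': array([5.24587574e+02, 4.24825041e-03, 2.30677195e+02]), 'tcp_rot': array([ 7.07116289e-01,  7.07096908e-01, -5.09159135e-04, -5.06843496e-04]), 'ft_force': array([ 0.2562691 , -0.54286542,  0.84511552]), 'moment': array([ 0.01332013, -0.00290009,  0.09257811]), 'opening': 85.14191171581732}
{'fx': 552.9162652655907, 'fy': 552.9162652655907, 'cx': 322.5584245179909, 'cy': 245.77063659120105, 'R': array([[ 0.33621749,  0.94157754,  0.01973689],
       [ 0.60811772, -0.20104828, -0.76796642],
       [-0.71913186,  0.27020609, -0.64018593]]), 't': array([-279.42790439, -318.5711214 , 1190.32503089])}
{'fx': 443.0694922303382, 'fy': 443.0694922303382, 'cx': 312.36195466226064, 'cy': 233.82705566018782, 'R': array([[-0.80051485, -0.59909285,  0.01623967],
       [-0.41224306,  0.53077122, -0.74049819],
       [ 0.43500762, -0.59947449, -0.67186212]]), 't': array([554.28747951, 304.17555288, 457.61662409])}
```

View pics/scene.png

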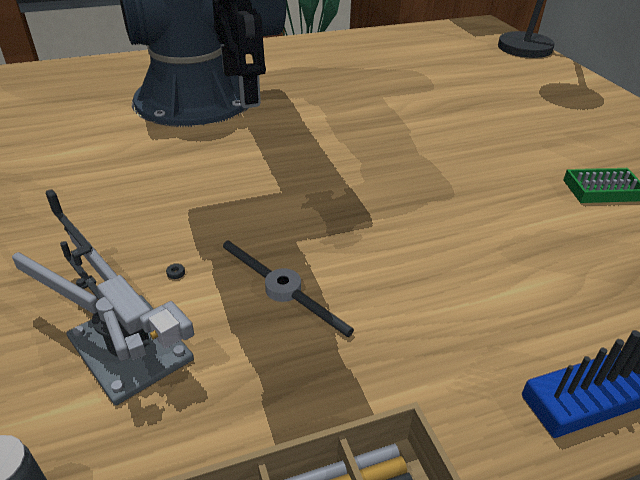

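View pics/side.png

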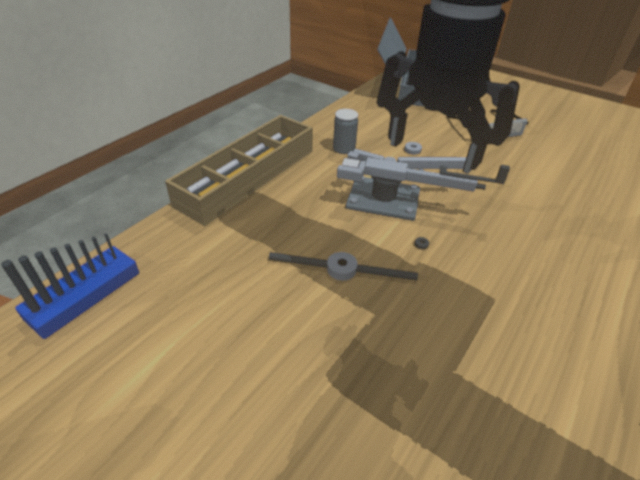

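The scene view has the pliers at lower left. The plate corners are near (68,333), (118,402) and (193,357). The moving handle's end is at (15,260) and the lever tab at about (52,200). A loose nut lies at (176,271), on the fixed handle's side. The side view shows the same layout with the tab at (502,173), partly under the gripper. Next I'll measure from depth.

```bash
cat >h.py <<'E'
import numpy as np,cv2
def cloud(d,ci,box=None):
    v,u=np.nonzero(d>0)
    z=d[v,u];p=np.c_[(u-ci["cx"])/ci["fx"]*z,(v-ci["cy"])/ci["fy"]*z,z]
    return (p-ci["t"])@ci["R"],u,v
def ray(u,v,h,ci):
    R=ci["R"];c=-R.T@ci["t"];r=R.T@np.array([(u-ci["cx"])/ci["fx"],(v-ci["cy"])/ci["fy"],1])
    return c+r*(h-c[2])/r[2]
E
python3 - <<'E'
from h import *
from cell import env
f=np.load('v.npz');ci=env.camera_info("scene")
for n,u,v,h in[("pL",68,333,12),("pN",118,402,12),("pR",193,357,12),("movend",15,257,86),("tabtop",52,193,123),("fixjaw",165,318,90),("nut",176,270,8)]:
    print(n,ray(u,v,h,ci).round(0))
P,u,v=cloud(f['d'],ci)
k=(u<200)&(v>180)&(v<410)
P=P[k];u=u[k];v=v[k]
pl=(P[:,2]>9)&(P[:,2]<15)
# largest blob of plate
m=np.zeros((480,640),np.uint8);m[v[pl],u[pl]]=1
n,l,st,_=cv2.connectedComponentsWithStats(m);i=1+st[1:,4].argmax()
q=P[l[v,u]==i];print("plate",st[i],cv2.minAreaRect(q[:,:2].astype(np.float32)),np.median(q[:,2]))
# top-down map
im=np.zeros((600,600,3),np.uint8)
Pe,_,_=cloud(f['e'],env.camera_info("side"))
for Q in(P,Pe):
    Q=Q[(Q[:,2]>4)&(Q[:,2]<135)];Q=Q[Q[:,2].argsort()]
    c=cv2.applyColorMap(np.uint8(np.clip(Q[:,2]*2,0,255))[:,None],cv2.COLORMAP_JET)[:,0]
    # 2 px per mm; x up, y left ; x 350..650  y -450..-150
    r=((650-Q[:,0])*2).astype(int);cc=((-150-Q[:,1])*2).astype(int)
    ok=(r>=0)&(r<600)&(cc>=0)&(cc<600);
    im[r[ok],cc[ok]]=c[ok]
cv2.imwrite('pics/top.png',im)
E
```

```text
pL [ 628. -252.   12.]
pN [ 747. -202.   12.]
pR [ 712. -117.   12.]
movend [ 558. -291.   86.]
tabtop [ 491. -241.  123.]
fixjaw [ 717. -137.   90.]
nut [ 551. -114.    8.]
plate [  66  319  127   83 3811] ((665.1538696289062, -185.33551025390625), (131.1896514892578, 99.9289779663086), 21.537799835205078) 11.73185661799475
```

View pics/top.png

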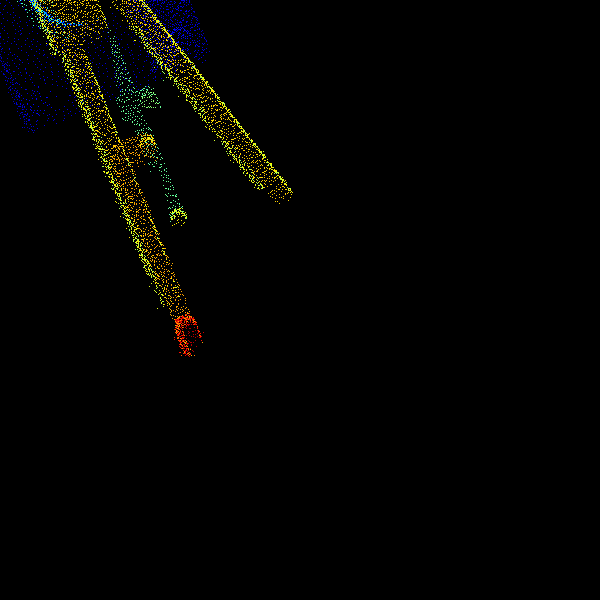

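The top-down map agrees with the sizes given. The plate is at (665,-185) with yaw 21.5°, and the tab (red, px 187,335) is at pliers coordinates (-191,+13). The moving handle passes px (222,126), matching the calculated open grip. Next I'll hover over the grip with the fingers aligned to the pliers' y axis.

```bash
python3 -m creep '[[1,0.21,-0.94,0,0,0,-0.24],[1,0.21,-0.94,0,0,0,-0.24],[1,0.21,-0.94,0,0,0,-0.24],[1,0.21,-0.94,0,0,0,-0.24],[1,0.21,-0.94,0,0,0,-0.24]]' 20; python3 -m creep '[[1,0.21,-0.94,0,0,0,-0.24],[1,0.21,-0.94,0,0,0,-0.24],[1,0.21,-0.94,0,0,0,-0.24],[1,0.21,-0.94,0,0,0,-0.24],[1,0.21,-0.94,0,0,0,-0.24]]';  python3 -m creep '[[1,0,0,0,0,0,0],[1,0,0,0,0,0,0]]'
python3 - <<'E'
from h import *
from cell import env
from scipy.spatial.transform import Rotation as Ro
s=env.observe();print(s['t'],s['ee_pos'],s['ft_force'],s['joint_pos'].round(2))
print(Ro.from_quat(s['tcp_rot']).as_matrix().round(3))
ci=env.camera_info("wrist");a,d=env.capture("wrist")
cv2.imwrite('pics/w1.png',a[:,:,::-1])
P,u,v=cloud(d,ci)
C=np.array([665.2,-185.3]);th=np.radians(21.54);X=np.array([np.cos(th),np.sin(th)]);Y=np.array([-X[1],X[0]])
q=np.c_[(P[:,:2]-C)@X,(P[:,:2]-C)@Y,P[:,2]]
for lo,hi in[(-150,-140),(-120,-110),(-105,-95),(-80,-70)]:
  k=(q[:,0]>lo)&(q[:,0]<hi)&(q[:,2]>80)&(q[:,2]<98)&(abs(q[:,1])<75)
  y=q[k,1];h,e=np.histogram(y,np.arange(-75,76,3));print(lo,[(int(e[i]),int(h[i])) for i in range(len(h)) if h[i]>3])
k=(q[:,2]>112)&(q[:,2]<130)&(q[:,0]<-170)&(q[:,0]>-210)&(abs(q[:,1])<40)
print("tab",k.sum(),q[k].mean(0) if k.any() else 0, q[k].min(0) if k.any() else 0,q[k].max(0) if k.any() else 0)
E
```

```text
t: 0.52
ee_pos: [551.2, -118.5, 230.9]
tcp_rot: [0.886, 0.464, -0.0, -0.0]
ft_force: [-0.2, -0.7, -0.1]
opening: 85.2
t: 0.93
ee_pos: [577.4, -236.2, 230.8]
tcp_rot: [0.983, 0.181, -0.0, -0.0]
ft_force: [0.8, 1.0, -0.3]
opening: 85.7
t: 1.1
ee_pos: [577.2, -235.9, 230.3]
tcp_rot: [0.983, 0.184, -0.001, -0.001]
ft_force: [-1.3, 0.4, 0.9]
opening: 85.3
1.1 [ 577.21243959 -235.86838138  230.34746406] [-1.2631979   0.40550011  0.92521016] [-0.39  0.41  0.24  1.4   0.    2.38]
[[ 0.932  0.362 -0.001]
 [ 0.362 -0.932  0.001]
 [-0.001 -0.001 -1.   ]]
-150 [(-63, 16), (-60, 23), (-57, 29), (-54, 21), (6, 31), (9, 31), (12, 30), (15, 28), (18, 5)]
-120 [(-54, 26), (-51, 34), (-48, 39), (-45, 26), (6, 32), (9, 34), (12, 35), (15, 27), (18, 10)]
-105 [(-51, 15), (-48, 33), (-45, 42), (-42, 32), (-39, 15), (-9, 15), (-6, 29), (-3, 28), (0, 27), (3, 36), (6, 32), (9, 41), (12, 36), (15, 32), (18, 9)]
-80 [(-42, 27), (-39, 46), (-36, 34), (-33, 36), (6, 17), (9, 40), (12, 40), (15, 41), (18, 11)]
tab 208 [-189.71783801   10.94341937  118.48605504] [-198.97414442    6.3447474   112.17824702] [-183.52461255   16.29124097  121.25531202]
```

View pics/w1.png

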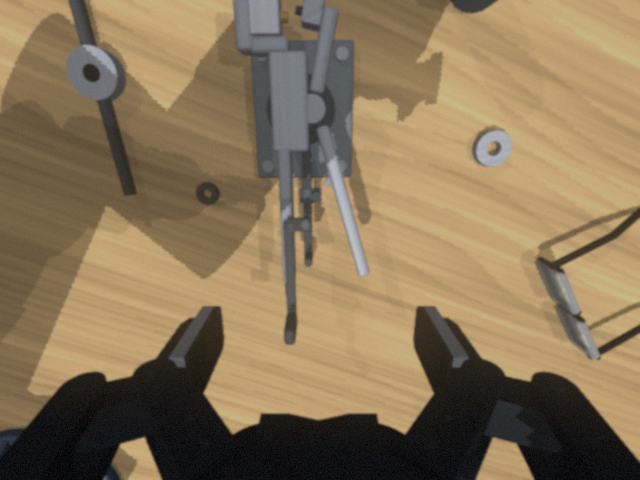

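The wrist view has the fixed handle at px (287,215), the tab at (290,330) and the moving handle at (345,200). The fingers straddle both handles and the path down is clear. The depth data puts the middle of the handles at y ≈ -15.5, and the hand is at -14.8. I'll go down.

```bash
python3 -m creep '[[1,0,0,-0.9,0,0,0],[1,0,0,-0.9,0,0,0],[1,0,0,-0.9,0,0,0],[1,0,0,-0.9,0,0,0],[1,0,0,-0.9,0,0,0]]' 20; python3 -m creep '[[1,0,0,-0.7,0,0,0],[1,0,0,-0.7,0,0,0],[1,0,0,-0.7,0,0,0],[1,0,0,-0.5,0,0,0],[1,0,0,0,0,0,0]]'
python3 -m creep '[[0.85,0,0,0,0,0,0],[0.85,0,0,0,0,0,0],[0.85,0,0,0,0,0,0]]'
python3 -m creep '[[0.75,0,0,0,0,0,0],[0.75,0,0,0,0,0,0],[0.75,0,0,0,0,0,0]]'
```

```text
t: 1.57
ee_pos: [577.2, -233.5, 118.1]
tcp_rot: [0.983, 0.186, 0.0, -0.0]
ft_force: [0.5, 0.1, 0.4]
opening: 85.2
t: 1.98
ee_pos: [575.6, -233.0, 51.3]
tcp_rot: [0.983, 0.186, -0.002, -0.001]
ft_force: [-0.2, 0.5, 0.1]
opening: 85.2
t: 2.23
ee_pos: [578.2, -234.8, 55.0]
tcp_rot: [0.983, 0.185, 0.001, 0.0]
ft_force: [0.4, -0.3, 0.1]
opening: 79.1
t: 2.48
ee_pos: [577.8, -235.2, 54.4]
tcp_rot: [0.983, 0.184, 0.0, 0.0]
ft_force: [-0.4, 0.4, 0.1]
opening: 74.7
```

```bash
python3 -m creep '[[0.7,0.015,-0.037,-0.16,0,0,0],[0.7,0,0,0,0,0,0],[0.7,0,0,0,0,0,0]]'
python3 -m creep '[[0.65,0,0,0,0,0,0],[0.65,0,0,0,0,0,0],[0.65,0,0,0,0,0,0]]'
python3 -m creep '[[0.62,0,0,0,0,0,0],[0.62,0,0,0,0,0,0],[0.62,0,0,0,0,0,0]]'
python3 -m creep '[[0.6,0,0,0,0,0,0],[0.6,0,0,0,0,0,0],[0.6,0,0,0,0,0,0]]'
```

```text
t: 2.73
ee_pos: [577.7, -236.0, 49.4]
tcp_rot: [0.983, 0.184, -0.0, -0.0]
ft_force: [0.7, -1.1, -1.3]
opening: 72.7
t: 2.98
ee_pos: [577.7, -236.0, 49.7]
tcp_rot: [0.983, 0.184, -0.0, -0.0]
ft_force: [0.3, -0.7, -0.6]
opening: 69.9
t: 3.23
ee_pos: [577.6, -236.0, 49.9]
tcp_rot: [0.983, 0.184, -0.0, 0.0]
ft_force: [-3.1, -0.8, 3.5]
opening: 69.4
t: 3.48
ee_pos: [577.5, -235.9, 50.1]
tcp_rot: [0.983, 0.184, -0.0, -0.0]
ft_force: [-2.8, -0.5, 5.7]
opening: 68.3
```

```bash
python3 -m creep '[[0.55,-0.0155,0.0395,0.02,0,0,0],[0.55,0,0,0,0,0,0],[0.5,-0.0155,0.0395,0.02,0,0,0],[0.5,0,0,0,0,0,0]]'
python3 -m creep '[[0.45,-0.0155,0.0395,0.02,0,0,0],[0.45,0,0,0,0,0,0],[0.45,0,0,0,0,0,0]]'
```

```text
t: 3.82
ee_pos: [576.9, -233.8, 50.9]
tcp_rot: [0.983, 0.184, -0.0, -0.0]
ft_force: [-3.1, 0.0, 4.7]
opening: 64.2
t: 4.07
ee_pos: [576.5, -232.9, 51.3]
tcp_rot: [0.983, 0.184, -0.0, -0.0]
ft_force: [-2.6, -0.3, 3.4]
opening: 62.4
```

```bash
python3 -m creep '[[0.4,-0.0155,0.0395,0.02,0,0,0],[0.4,0,0,0,0,0,0],[0.35,-0.0155,0.0395,0.02,0,0,0],[0.35,0,0,0,0,0,0]]'
python3 -m creep '[[0.3,-0.0155,0.0395,0.02,0,0,0],[0.3,0,0,0,0,0,0],[0.25,-0.0155,0.0395,0.02,0,0,0],[0.25,0,0,0,0,0,0]]'
python3 -m creep '[[0.2,-0.0155,0.0395,0.02,0,0,0],[0.2,0,0,0,0,0,0],[0.2,0,0,0,0,0,0]]'
```

```text
t: 4.4
ee_pos: [575.8, -230.9, 52.0]
tcp_rot: [0.983, 0.184, -0.0, -0.0]
ft_force: [-1.4, -0.5, 1.2]
opening: 57.9
t: 4.73
ee_pos: [574.9, -228.9, 52.9]
tcp_rot: [0.983, 0.184, -0.0, -0.0]
ft_force: [-1.8, -0.9, -1.4]
opening: 53.6
t: 4.98
ee_pos: [574.5, -227.9, 53.5]
tcp_rot: [0.983, 0.184, -0.0, -0.0]
ft_force: [-2.5, -0.6, -3.8]
opening: 51.7
```

```bash
python3 -m creep '[[0.15,-0.0155,0.0395,0,0,0,0],[0.15,0,0,0,0,0,0],[0.1,-0.0155,0.0395,0,0,0,0],[0.1,0,0,0,0,0,0]]'
python3 -m creep '[[0.06,-0.012,0.032,0,0,0,0],[0.06,0,0,0,0,0,0],[0.06,0,0,0,0,0,0]]'
python3 -m creep '[[0.02,-0.012,0.032,0,0,0,0],[0.02,0,0,0,0,0,0],[0.02,0,0,0,0,0,0]]'
python3 -m creep '[[-0.02,-0.012,0.032,0,0,0,0],[-0.02,0,0,0,0,0,0],[-0.02,0,0,0,0,0,0]]'
```

```text
t: 5.32
ee_pos: [573.7, -226.0, 54.0]
tcp_rot: [0.983, 0.184, -0.0, -0.0]
ft_force: [-5.1, -0.3, 2.6]
opening: 46.9
t: 5.57
ee_pos: [573.5, -225.2, 54.2]
tcp_rot: [0.983, 0.184, 0.0, -0.0]
ft_force: [-5.5, -0.5, 4.3]
opening: 45.5
t: 5.82
ee_pos: [573.5, -224.3, 54.1]
tcp_rot: [0.983, 0.184, 0.0, -0.0]
ft_force: [-4.6, -0.7, 5.4]
opening: 43.6
t: 6.07
ee_pos: [573.6, -223.5, 53.8]
tcp_rot: [0.983, 0.184, 0.001, -0.0]
ft_force: [-1.5, 1.1, 1.3]
opening: 41.9
```

```bash
python3 -m creep '[[-0.05,-0.009,0.024,0,0,0,0],[-0.05,0,0,0,0,0,0],[-0.05,0,0,0,0,0,0]]'
python3 -m creep '[[-0.08,-0.009,0.024,0,0,0,0],[-0.08,0,0,0,0,0,0],[-0.08,0,0,0,0,0,0]]'
python3 -m creep '[[-0.11,-0.009,0.024,0,0,0,0],[-0.11,0,0,0,0,0,0],[-0.11,0,0,0,0,0,0]]'
```

```text
t: 6.32
ee_pos: [573.1, -223.0, 53.7]
tcp_rot: [0.983, 0.184, 0.0, -0.0]
ft_force: [-0.8, 1.0, -0.0]
opening: 40.3
t: 6.57
ee_pos: [572.7, -222.4, 53.7]
tcp_rot: [0.983, 0.184, 0.0, -0.0]
ft_force: [-0.1, 0.3, 1.2]
opening: 39.3
t: 6.82
ee_pos: [572.5, -222.0, 53.8]
tcp_rot: [0.983, 0.184, 0.0, 0.0]
ft_force: [-0.0, 0.0, 1.2]
opening: 38.5
```

```bash
python3 -m creep '[[-0.14,-0.005,0.014,0,0,0,0],[-0.14,0,0,0,0,0,0],[-0.14,0,0,0,0,0,0]]'
python3 -m creep '[[-0.18,-0.005,0.014,0,0,0,0],[-0.18,0,0,0,0,0,0],[-0.18,0,0,0,0,0,0]]'
python3 -m creep '[[-0.22,0,0,0,0,0,0],[-0.22,0,0,0,0,0,0],[-0.22,0,0,0,0,0,0]]'
```

```text
t: 7.07
ee_pos: [572.4, -221.9, 53.8]
tcp_rot: [0.983, 0.184, 0.0, 0.0]
ft_force: [1.1, -2.8, -0.6]
opening: 38.5
t: 7.32
ee_pos: [572.3, -221.6, 53.8]
tcp_rot: [0.983, 0.184, 0.0, 0.0]
ft_force: [1.8, -5.4, -0.4]
opening: 38.5
t: 7.57
ee_pos: [572.2, -221.5, 53.8]
tcp_rot: [0.983, 0.184, 0.0, 0.0]
ft_force: [2.2, -4.8, -0.5]
opening: 38.5
```

The fingers stop at 38.5 mm, so the pliers are locked. I'll relax evenly, open and go up.

```bash
python3 -m creep '[[-0.15,0.012,-0.034,0,0,0,0],[-0.08,0.01,-0.028,0,0,0,0],[0,0,0,0,0,0,0],[0.1,0,0,0,0,0,0],[0.3,0,0,0,0,0,0]]'
python3 -m creep '[[0.5,0,0,0,0,0,0],[0.6,0,0,0,0,0,0],[0.6,0,0,0,0,0,0],[0.6,0,0,0,0,0,0]]'
python3 -m creep '[[0.6,0,0,0.5,0,0,0],[0.6,0,0,0.9,0,0,0],[0.6,0,0,0.9,0,0,0],[0.6,0,0,0.9,0,0,0],[0.6,0,0,0.9,0,0,0]]'
python3 -m creep '[[0.6,0,0,0.9,0,0,0],[0.6,0,0,0.9,0,0,0],[0.6,0,0,0.9,0,0,0],[0.6,0,0,0,0,0,0],[0.6,0,0,0,0,0,0]]'
python3 - <<'E'
from h import *
from cell import env
s=env.observe();print(s['t'],s['ee_pos'],s['ft_force'])
ci=env.camera_info("wrist");a,d=env.capture("wrist")
cv2.imwrite('pics/w2.png',a[:,:,::-1])
P,u,v=cloud(d,ci)
C=np.array([665.2,-185.3]);th=np.radians(21.54);X=np.array([np.cos(th),np.sin(th)]);Y=np.array([-X[1],X[0]])
q=np.c_[(P[:,:2]-C)@X,(P[:,:2]-C)@Y,P[:,2]]
for lo,hi in[(-150,-140),(-120,-110),(-105,-95)]:
  k=(q[:,0]>lo)&(q[:,0]<hi)&(q[:,2]>80)&(q[:,2]<98)&(abs(q[:,1])<75)
  y=q[k,1];h,e=np.histogram(y,np.arange(-75,76,3));print(lo,[(int(e[i]),int(h[i])) for i in range(len(h)) if h[i]>3])
k=(q[:,2]>100)&(q[:,2]<130)&(q[:,0]<-170)&(q[:,0]>-210)&(abs(q[:,1])<40)
print("tab",k.sum(),q[k].mean(0),np.percentile(q[k],2,axis=0),np.percentile(q[k],98,axis=0))
E
```

```text
t: 7.98
ee_pos: [572.5, -222.3, 53.6]
tcp_rot: [0.983, 0.185, -0.0, -0.0]
ft_force: [-0.3, -0.4, -0.5]
opening: 55.5
t: 8.32
ee_pos: [572.7, -222.7, 53.8]
tcp_rot: [0.983, 0.184, 0.0, -0.0]
ft_force: [-0.5, -0.5, -0.1]
opening: 68.5
t: 8.73
ee_pos: [572.5, -222.6, 157.3]
tcp_rot: [0.983, 0.184, -0.0, -0.0]
ft_force: [1.7, -0.4, -0.1]
opening: 68.4
t: 9.15
ee_pos: [573.3, -222.9, 225.0]
tcp_rot: [0.983, 0.184, 0.001, 0.001]
ft_force: [0.0, 0.7, -1.1]
opening: 68.4
9.15 [ 573.34752327 -222.9252842   225.02923409] [ 0.03149234  0.7487046  -1.06006823]
-150 [(-21, 21), (-18, 33), (-15, 38), (-12, 29), (6, 31), (9, 29), (12, 28), (15, 27), (18, 9)]
-120 [(-21, 21), (-18, 29), (-15, 35), (-12, 36), (6, 20), (9, 44), (12, 32), (15, 31), (18, 11)]
-105 [(-21, 21), (-18, 32), (-15, 33), (-12, 43), (-9, 15), (-6, 34), (-3, 27), (0, 36), (3, 27), (6, 37), (9, 39), (12, 39), (15, 31), (18, 15)]
tab 297 [-188.3949319    11.04919719  114.62017014] [-198.00839267    6.38595824  101.06488871] [-183.65069672   15.77280888  120.95795258]
```

View pics/w2.png

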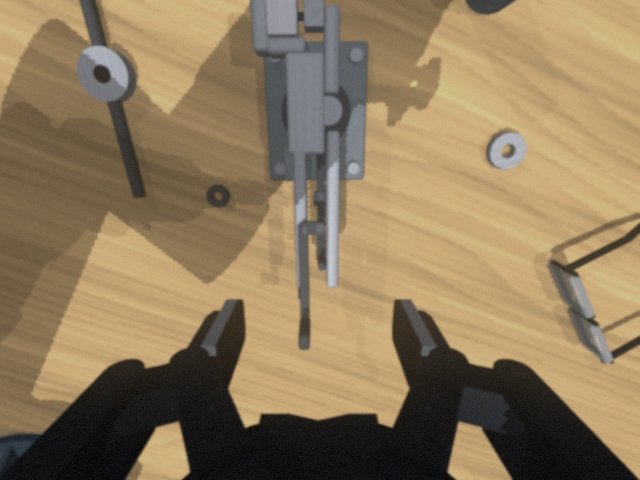

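The wrist view shows the pliers locked: the handles are parallel at px (300,220) and (332,220), with the moving handle at y -22 to -11. The tab is at px (304,335), pliers (-190,+11). The hands have been off for over a second, so I'll move over the tab with narrowed fingers and straddle it.

```bash
python3 -m creep '[[-0.34,-0.71,-0.176,0,0,0,0],[-0.34,-0.71,-0.176,0,0,0,0],[-0.34,-0.71,-0.176,0,0,0,0],[-0.34,-0.71,-0.176,0,0,0,0],[-0.34,-0.71,-0.176,0,0,0,0]]'
python3 -m creep '[[-0.34,0,0,0,0,0,0],[-0.34,0,0,0,0,0,0],[-0.34,0,0,0,0,0,0],[-0.34,0,0,0,0,0,0]]'
python3 -m creep '[[-0.34,0,0,-0.9,0,0,0],[-0.34,0,0,-0.9,0,0,0],[-0.34,0,0,-0.9,0,0,0],[-0.34,0,0,0,0,0,0]]'
```

```text
t: 9.62
ee_pos: [482.4, -244.4, 222.2]
tcp_rot: [0.983, 0.184, -0.001, -0.001]
ft_force: [0.1, 0.2, 0.2]
opening: 28.1
t: 9.95
ee_pos: [484.5, -244.5, 223.2]
tcp_rot: [0.983, 0.185, -0.0, -0.0]
ft_force: [0.1, 0.7, -0.5]
opening: 27.9
t: 10.28
ee_pos: [482.5, -243.4, 152.1]
tcp_rot: [0.983, 0.185, -0.003, -0.002]
ft_force: [0.2, 0.6, -1.3]
opening: 28.2
```

```bash
python3 -m creep '[[-0.34,0,0,-0.5,0,0,0],[-0.34,0,0,-0.5,0,0,0],[-0.34,0,0,-0.5,0,0,0],[-0.34,0,0,-0.5,0,0,0],[-0.34,0,0,-0.5,0,0,0]]'
python3 -m creep '[[-0.34,0,0,-0.2,0,0,0],[-0.34,0,0,0,0,0,0],[-0.34,0,0,0,0,0,0],[-0.34,0,0,0,0,0,0]]'
python3 - <<'E'
from h import *
from cell import env
a,d=env.capture("scene");cv2.imwrite('pics/s2.png',cv2.resize(a[150:420,0:320,::-1],None,fx=2,fy=2))
E
```

```text
t: 10.7
ee_pos: [484.9, -244.8, 94.2]
tcp_rot: [0.983, 0.185, 0.0, 0.0]
ft_force: [0.2, 0.2, -0.3]
opening: 28.3
t: 11.03
ee_pos: [484.6, -244.9, 89.7]
tcp_rot: [0.983, 0.184, 0.0, 0.0]
ft_force: [0.3, -0.7, -0.1]
opening: 27.9
```

View pics/s2.png

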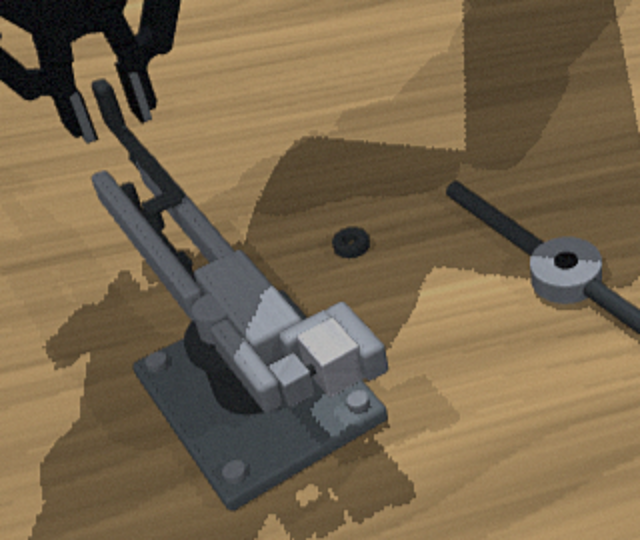

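The fingers straddle the tab at crop px (103,92), with nothing touching. Now I'll pull to +y.

```bash
python3 -m creep '[[-0.34,-0.059,0.149,0,0,0,0],[-0.34,-0.059,0.149,0,0,0,0],[-0.34,0,0,0,0,0,0]]'
python3 -m creep '[[-0.34,-0.029,0.074,0,0,0,0],[-0.34,-0.029,0.074,0,0,0,0],[-0.34,0,0,0,0,0,0]]'
python3 -m creep '[[-0.34,-0.029,0.074,0,0,0,0],[-0.34,-0.029,0.074,0,0,0,0],[-0.34,0,0,0,0,0,0]]'
python3 -m creep '[[-0.34,-0.029,0.074,0,0,0,0],[-0.34,-0.029,0.074,0,0,0,0],[-0.34,0,0,0,0,0,0]]'
```

```text
t: 11.33
ee_pos: [480.6, -236.6, 89.1]
tcp_rot: [0.983, 0.184, 0.0, -0.0]
ft_force: [0.1, -0.3, -1.0]
opening: 28.2
t: 11.58
ee_pos: [479.5, -233.3, 88.9]
tcp_rot: [0.983, 0.184, 0.0, -0.0]
ft_force: [-0.2, -1.2, 0.1]
opening: 28.2
t: 11.83
ee_pos: [478.2, -229.7, 88.9]
tcp_rot: [0.983, 0.184, 0.0, 0.0]
ft_force: [1.4, -1.2, 0.5]
opening: 28.8
t: 12.08
ee_pos: [476.9, -226.0, 88.9]
tcp_rot: [0.983, 0.184, 0.0, 0.0]
ft_force: [1.3, -1.4, -0.5]
opening: 28.3
```

```bash
python3 -m creep '[[-0.34,-0.029,0.074,0,0,0,0],[-0.34,-0.029,0.074,0,0,0,0],[-0.34,0,0,0,0,0,0]]'
python3 -m creep '[[-0.34,-0.015,0.037,0,0,0,0],[-0.34,-0.015,0.037,0,0,0,0],[-0.34,0,0,0,0,0,0]]'
python3 -m creep '[[-0.34,-0.015,0.037,0,0,0,0],[-0.34,-0.015,0.037,0,0,0,0],[-0.34,0,0,0,0,0,0]]'
python3 -m creep '[[-0.34,-0.015,0.037,0,0,0,0],[-0.34,-0.015,0.037,0,0,0,0],[-0.34,0,0,0,0,0,0]]'
python3 -m creep '[[-0.34,-0.015,0.037,0,0,0,0],[-0.34,-0.015,0.037,0,0,0,0],[-0.34,0,0,0,0,0,0]]'
```

```text
t: 12.33
ee_pos: [475.2, -222.2, 88.8]
tcp_rot: [0.983, 0.184, 0.0, -0.0]
ft_force: [2.0, -2.0, 0.6]
opening: 28.4
t: 12.58
ee_pos: [474.3, -220.4, 88.8]
tcp_rot: [0.983, 0.184, -0.0, -0.0]
ft_force: [1.5, -1.4, 0.5]
opening: 28.1
t: 12.83
ee_pos: [473.4, -218.5, 88.7]
tcp_rot: [0.983, 0.184, -0.0, -0.0]
ft_force: [2.2, -2.0, 1.1]
opening: 28.4
t: 13.08
ee_pos: [472.7, -216.6, 88.7]
tcp_rot: [0.983, 0.184, -0.0, -0.0]
ft_force: [1.0, -2.0, -0.1]
opening: 28.4
t: 13.33
ee_pos: [472.0, -214.8, 88.7]
tcp_rot: [0.983, 0.184, -0.0, -0.0]
ft_force: [1.0, 0.2, 0.0]
opening: 27.8
```

The force has dropped off, so they may have sprung. I'll check with the cameras.

```bash
python3 - <<'E'
from h import *
from cell import env
C=np.array([665.2,-185.3]);th=np.radians(21.54);X=np.array([np.cos(th),np.sin(th)]);Y=np.array([-X[1],X[0]])
ci=env.camera_info("scene");a,d=env.capture("scene")
P,u,v=cloud(d,ci)
q=np.c_[(P[:,:2]-C)@X,(P[:,:2]-C)@Y,P[:,2]]
for lo,hi in[(-150,-140),(-120,-110),(-105,-95)]:
  k=(q[:,0]>lo)&(q[:,0]<hi)&(q[:,2]>80)&(q[:,2]<92)&(abs(q[:,1])<75)
  h,e=np.histogram(q[k,1],np.arange(-75,76,3));print(lo,[(int(e[i]),int(h[i])) for i in range(len(h)) if h[i]>2])
print(env.observe()['ft_force'])
E
```

```text
-150 [(-60, 12), (-57, 11), (-54, 12), (-51, 3), (9, 14), (12, 12), (15, 11), (18, 6), (21, 8), (24, 10), (27, 4)]
-120 [(-54, 15), (-51, 18), (-48, 15), (-45, 12), (-42, 3), (6, 3), (9, 11), (12, 8), (15, 11), (18, 7)]
-105 [(-51, 3), (-48, 25), (-45, 16), (-42, 15), (-39, 6), (-12, 27), (-9, 28), (-6, 18), (-3, 12), (0, 9), (3, 12), (6, 10), (9, 23), (12, 14), (15, 16), (18, 8)]
[ 1.24823502 -1.53888363 -0.40242777]
```

The moving handle is back at -48, so the pliers are open. I'll ease the lever back by about 30 mm (it springs home), then go up and away.

```bash
python3 -m creep '[[-0.34,0.088,-0.223,0,0,0,0],[-0.34,0.088,-0.223,0,0,0,0],[-0.34,0.088,-0.223,0,0,0,0],[-0.34,0.088,-0.223,0,0,0,0],[-0.34,0.088,-0.223,0,0,0,0]]'
python3 -m creep '[[-0.34,0.026,-0.067,0,0,0,0],[-0.34,0,0,0,0,0,0],[-0.34,0,0,0,0,0,0]]'
python3 -m creep '[[-0.34,0,0,0.4,0,0,0],[-0.34,0,0,0.8,0,0,0],[-0.34,0,0,0.8,0,0,0],[-0.34,0,0,0.8,0,0,0],[-0.34,0,0,0.8,0,0,0]]'
python3 -m creep '[[-0.34,0,0,0.8,0,0,0],[-0.34,0,0,0.8,0,0,0],[-0.34,0,0,0,0,0,0],[-0.34,0,0,0,0,0,0]]'
python3 - <<'E'
from h import *
from cell import env
a,d=env.capture("scene");cv2.imwrite('pics/s3.png',cv2.resize(a[150:420,0:320,::-1],None,fx=2,fy=2))
C=np.array([665.2,-185.3]);th=np.radians(21.54);X=np.array([np.cos(th),np.sin(th)]);Y=np.array([-X[1],X[0]])
P,u,v=cloud(d,env.camera_info("scene"));q=np.c_[(P[:,:2]-C)@X,(P[:,:2]-C)@Y,P[:,2]]
k=(q[:,2]>100)&(q[:,2]<128)&(q[:,0]<-170)&(q[:,0]>-210)&(abs(q[:,1])<40);print("tab",k.sum(),q[k].mean(0))
E
```

```text
t: 13.8
ee_pos: [483.4, -243.7, 88.7]
tcp_rot: [0.983, 0.184, -0.0, -0.0]
ft_force: [0.9, -0.5, 0.5]
opening: 28.1
t: 14.05
ee_pos: [483.7, -244.6, 88.6]
tcp_rot: [0.983, 0.184, -0.0, -0.0]
ft_force: [0.0, 0.7, 0.4]
opening: 28.5
t: 14.47
ee_pos: [483.6, -244.3, 180.6]
tcp_rot: [0.983, 0.184, 0.0, 0.0]
ft_force: [0.5, -0.2, -0.8]
opening: 28.0
t: 14.8
ee_pos: [484.3, -244.6, 220.4]
tcp_rot: [0.983, 0.185, 0.001, 0.001]
ft_force: [0.3, -0.2, -0.1]
opening: 28.4
tab 190 [-186.32888731   11.10664459  112.9728175 ]
```

View pics/s3.png

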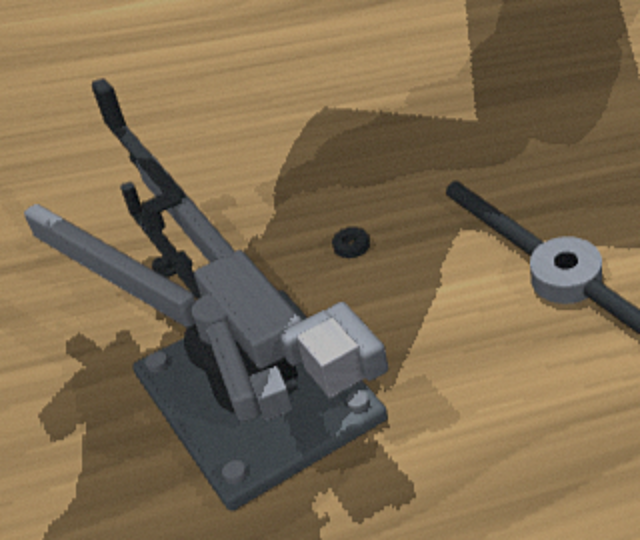

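The pliers are open (moving handle's end at crop px (40,215)) and the tab is back at (103,95). No brass shows beside the block, where it did at the start. The nut and the tap wrench haven't moved.

```bash
python3 -c "
from cell import env
s=env.observe();print(s['t'],s['ft_force']);print(env.job_done())"
```

```text
14.85 [ 0.69529015  0.66451935 -0.67245626]
the job is handed in; nothing more can be done
None
```

The job is done and was handed in at 14.9 s; handing in reported no verdict.

- **Squeeze:** I squeezed both handles at a 20 N grip setting, and the hand followed their middle as they closed. They snapped over centre and locked at 38.5 mm outside width. The side force stayed near 1–2 N while closing. It reached about 5 N for half a second when I squeezed on to confirm the lock, which is an estimated 0.035–0.04 rad of swivel against the 0.08 limit.
- **Hands off:** The handles stayed locked after I let go. The wrist camera showed them parallel, and more than 3 s passed before I touched the lever.
- **Release:** I pulled the tab about 23 mm outwards with about 2–3 N until the pliers sprang open. Then I eased it back, let go and lifted clear.

**Last checks:** The moving handle is back at its open position and the tab is back at its starting place (+11 mm to the side). The tap wrench and nut in the last picture have not moved; I did not check the rest of the bench again. The force on the tool was about zero at the end.

The pin's depth was not measured. I judged it home from the full lock and because no brass shows next to the block in the last picture.

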